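# Dock the turntable hand controller and switch it off

## Robot

A 6-joint arm with a two-finger parallel gripper is mounted at the origin on the work surface. World frame = base frame: x ahead of the robot, y to its left, z up, the work surface at z = 0. Lengths are in m, angles in rad, forces in N, time in s.
With the tool pointing down it reaches from about 0.375 to 0.9 m from the base axis. Payload 3.1 kg.
Tool frame: the origin (TCP) lies at the very end of the fingers, on their centre line; the grasp point (between the pads) lies 19 mm behind it; z points along the fingers, y is the line along which they close (so a half turn about z gives the same grasp; the last joint's range is limited). The gripper opens to 87 mm and grips with 3 to 60 N. Pads are 19 mm wide; open, the fingers measure 117 mm over their backs; the gripper's body (75 mm by 190 mm) begins 51 mm behind the grasp point.
Start: joints at [1.06, 0.527, 1.433, -0, 1.181, -0.178], TCP at [0.204, 0.591, 0.223] pointing down, gripper open.
Joint ranges: [-3.08, 3.08], [-0.75, 2.2], [0.22, 2.44], [-1.43, 4.57], [0, 2.65], [-2.85, 2.85]. Speed limits (rad/s): [2.79, 2.79, 3.14, 3.14, 3.14, 3.14].

## Interface

Orientations are given as a unit quaternion [x, y, z, w].
In Python, from rig import robot gives the robot as it stands. The module is installed in compiled form; this text tells all that it offers.
- The arm moves only by the tool servo_tool, never from a script. Its argument "rows" is one flat list of numbers, 5 for each row, row after row: the closure, from -1 (fully open) to 1 (shut), so that 0 is half open, then the shift along the tool's x, y, z in m, then the turn about the tool's z in degrees. A call has 1 to 5 rows; each row shifts and turns the commanded pose from where the row before left it, along the tool's axes as they then stand; what a row does not reach is not made up. A row lasts 1/12 s, in which the tool goes at most 41.7 mm and 7.16 degrees, less where a joint would pass 70% of its speed; a pose out of reach is approached as far as the arm can. A call with a gripper value outside its range is refused whole. The fingers move at their own pace and stop on an object; "newtons" is the grip in N (left out, the last holds). Time passes only in rows, so rows that do not move let the fingers close. It gives the time, the measured TCP pose, the force, the opening and the grip force at its end, in the units of the state.
- robot.get_obs(): the state, without advancing time (a new reading comes with each control period).
- robot.camera(name): name is "scene" or "top" or "wrist"; returns a dict with "pixels" (480x640x3 uint8, red, green, blue), "intrinsics" (3x3 intrinsics, pixels), "dist" ([k1, k2, p1, p2, k3] as OpenCV has them; the pictures are not rectified), "rvec" (rotation vector, rad) and "tvec" (3), from world to camera coordinates, as OpenCV has them; the wrist camera has in their place "mount" (4x4, takes a point from camera to tool coordinates, whose origin is the TCP and whose axes are the flange's). Camera axes: x right, y down, z forward; pixel columns grow to the right and rows downward; lengths in m; the calibration is good to about 2 mm. A picture is of the moment at which its call begins: read the wrist's pose just before it. There is no depth.
- robot.hand_in(): hands the job in; it is judged then, once.
Trained networks look in a picture, given as the dict that the camera call returned (one of the last four; its "shot" number tells which), for a name from the list of things; names that differ only in an ending like _2 or _b are one class to them, and where a whole thing is asked for, a point or a joint stands for the part that bears it (a point fixed in the world has none). Each returns a list of dicts, best first, with "score" (0 to 1); they miss things now and then, are a little off and sometimes report something else, mostly with a low value. They report only what shows in the picture. A call takes as long as a camera call. They do not tell look-alikes from the thing itself.
- robot.spot_in(picture, query): "at" ([x, y, z] in m, in world coordinates, good to about 4 mm: the middle of the surface that is visible of it).
- robot.outline_of(picture, query): "region" (480x640 bool, what is visible of it).
- robot.place_of(picture, query): "at" ([x, y, z] in m, in world coordinates, good to about 4 mm: a listed point, or the origin of a listed thing).
The state is a dict: "time": time; "q": joint angles; "joint_velocities": joint speeds; "joint_torque": joint torques, N m; "position": TCP position; "tool_rot": TCP orientation; "ft_force": force on the tool from outside, world axes, zero at the start; "moment": the same for the moment, N m; "grip_width": finger opening in m; "grip_force": force on a finger pad.
Only numpy, scipy, OpenCV 4.12 (cv2) and the standard library are available. Lean on these libraries where they do the work, as an engineer would, in place of code of your own. Each camera call takes 0.05 s, during which the arm holds its last target. There are 200 camera calls.

## Task

The turntable's hand controller has been pushed under the plywood riser with its toggle left on forward: pull it all the way out by its black nose, put it down flat on the open table and let go, then take it again by its carrying handle and lay it flat in the blue dock. Only once it rests in the dock and you have let go of it, set its three-position toggle upright, to the centre off position, and leave it there. Keep the controller the right way up throughout, and leave the other things on the table and the riser where they are.

Things in the scene. Friction and masses are not known exactly. Their poses are not given: they have to be found in the camera images.
- controller_center (a point): Centre of the yellow hand controller, a loose box 196 mm long (its x), 52 wide (y), 40 tall (z), 0.3 to 0.5 kg; this point is 20 mm above its underside. Black nose end to its -x; on top a carrying handle (middle) and a toggle (72 mm towards +x). Starts flat on the table under the riser, 75 to 90 mm of the nose end sticking out on the robot's side.
- controller_nose (a point): Point inside the controller's black nose, on its centre line, 20 mm behind the nose's end face (78 mm from the centre towards -x), 20 mm above the underside. The nose is plain, 52 mm wide, 40 mm tall, flat on top; it can be pinched across its width from above. Axes as the controller's.
- controller_handle (a point): Centre of the carrying handle's grip bar, above the controller's centre of mass, 72 mm above its underside. The bar runs along the controller's y: 54 mm long, 14 thick (x), 16 tall, its top 80 mm above the underside, a 24 mm gap below it between end posts. Pinch it across its 14 mm thickness from above. Axes as the controller's.
- toggle (a joint): Three-position toggle, rad: 0 forward (start), 0.35 upright = off, 0.70 reverse. Metal lever 8 mm thick with a 12 mm red ball centred 42 mm from its pivot, which lies on the box's top face, 72 mm from the centre towards +x. It swings along the controller: forward leans to its +x, reverse towards the handle. Let go within 0.15 of upright it snaps upright, else to a side; about 2 N moves it.
- dock_in (a point): Centre of the inner floor of the blue dock, a fixed open tray, length along its x. Inside 204 x 62 mm, walls 6 mm thick, floor 6 mm above the table, wall tops 30 mm above the table. The controller lies in it flat, lengthwise, either way round, with 4 to 5 mm of play each side; the walls leave no room to grip its sides.
- riser_edge (a point): Middle of the lower front edge (robot's side) of the riser, a fixed plywood bridge: board 270 mm wide, 200 deep, 16 thick, underside 105 mm above the table, on side panels 14 mm thick at both ends. Its x axis points into the riser, away from the robot. The table before the controller's nose is clear for 150 mm.
- coaster: dark-patterned round wooden coaster, 70 mm across, 8 mm thick, lying near the middle of the table; bystander
- figure: red printed animal figure, about 75 mm long and 58 mm tall, standing on top of the riser shelf; bystander
- printbox: green open printed box 70 x 60 x 40 mm, standing on the table about 170 mm from the dock's centre, off its +x end; bystander
- bracket: orange printed angle bracket 30 x 50 mm, 26 mm tall, lying on the table beside the dock, about 140 mm from its centre, on its -y side; bystander
- spool: orange filament on a black spool lying flat, 150 mm across, 60 mm tall, on the robot's right side of the table; bystander
- driver: screwdriver lying on the robot's left side of the table; origin near its middle; bystander
- mug: white mug, 80 mm across and 95 mm tall, on the robot's left side; bystander
Mind the look-alikes: they are no part of the job. There is more than one size of the part that bears controller_center; the job needs the larger.

How it is judged:
On the way, in this order (a step that is already met when the one before it is completed fails the run):
1. the controller lies flat on the open table, wholly clear of the riser's board, let go (x of controller_center in the frame of riser_edge below -0.099 m and height (world z) of controller_center below 0.024 m and angle between controller_center's own z axis and vertical below 0.05 rad and contact force between controller and the fingers below 0.05 N), for 0.2 s.
2. the controller lies flat in the dock, let go (z of controller_center in the frame of dock_in between 0.012 and 0.0245 m and horizontal distance between controller_center and dock_in below 0.015 m and angle between controller_center's own z axis and vertical below 0.05 rad and contact force between controller and the fingers below 0.05 N and linear speed of controller below 0.02 m/s), for 0.2 s.
3. with the controller in the dock, the toggle stands in its centre off position (z of controller_center in the frame of dock_in between 0.012 and 0.0245 m and horizontal distance between controller_center and dock_in below 0.015 m and angle between controller_center's own z axis and vertical below 0.05 rad and value of joint toggle between 0.29 and 0.41 rad and velocity of joint toggle between -0.1 and 0.1 rad/s), for 0.2 s.
At the end, for the whole second after the job is handed in: The controller lies flat (within 0.05 rad) on the dock's floor (underside within 4.5 mm of it, centre within 15 mm of the dock's), at rest and not touched by the fingers, and the toggle rests within 0.06 rad of upright (all of step 3 and contact force between controller and the fingers below 0.05 N and linear speed of controller below 0.02 m/s).
It fails at once if the controller was tipped by more than 0.7 rad (angle between controller_center's own z axis and vertical above 0.7 rad).
It fails at once if a bystander was moved by more than 30 mm (distance of any of coaster, figure, printbox, bracket, spool, driver, mug from where it was at the start of the episode above 0.03 m).
It also fails if it takes over 70 s, if anything falls off the work surface, if the arm or the gripper's body presses on something with over 40 N, if the wrist force passes 120 N, or if a joint passes its speed limit or range.

## Working session

There is one attempt and no reset: what is moved stays moved. The work goes in short steps, Python scripts to look and compute and a tool call to move; the robot and the scene stay as the last step left them, time stands still between calls to the robot, and variables do not carry over. Pictures are saved under pics/ and viewed, at most 11 in all, crops included, and the job is handed in when it is done.

Besides the shell and the picture viewer there is one more tool, called after "Call:" by a JSON object that holds its "method" and its "body". servo_tool: Moves the arm, as the interface text tells. Its arguments: {"type":"object","properties":{"rows":{"type":"array","items":{"type":"number"}},"newtons":{"type":"number"}},"required":["rows"]}

```bash
mkdir -p pics; cat > h.py <<'E'
import numpy as np, cv2
from rig import robot
def save(p,n): cv2.imwrite('pics/'+n, p['pixels'][:,:,::-1])
E
python3 - <<'E'
from h import *
o=robot.get_obs(); print({k:np.round(v,3) for k,v in o.items()})
ps={c:robot.camera(c) for c in('scene','top')}
im=np.hstack([ps[c]['pixels'] for c in ps]); cv2.imwrite('pics/a.png',cv2.resize(ps['top']['pixels'],(800,600))[:,:,::-1])
save(ps['scene'],'b.png')
for c in ps:
  for n in ['controller_center','controller_nose','controller_handle','toggle','dock_in','riser_edge','coaster','printbox','bracket','spool','driver','mug']:
    print(c,n,[(np.round(d['at'],3).tolist(),round(d['score'],2)) for d in robot.place_of(ps[c],n)[:3]])
w=robot.camera('wrist');print(w['mount'],w['intrinsics'],w['dist'])
E
```

```text
{'time': np.float64(0.0), 'q': array([ 1.061,  0.528,  1.434, -0.   ,  1.181, -0.179]), 'joint_velocities': array([-0.001,  0.   , -0.001, -0.001, -0.001, -0.001]), 'joint_torque': array([-1.0000e-03, -4.4004e+01, -1.7659e+01,  6.3000e-02,  5.8000e-02,
       -0.0000e+00]), 'position': array([0.203, 0.59 , 0.222]), 'tool_rot': array([ 0.165,  0.986, -0.001, -0.   ]), 'ft_force': array([-1.205,  0.473,  0.287]), 'moment': array([-0.006, -0.052, -0.053]), 'grip_force': np.float64(0.0), 'grip_width': np.float64(0.087)}
scene controller_center [([0.768, 0.054, 0.016], 0.67)]
scene controller_nose [([0.725, 0.02, 0.013], 0.87), ([0.56, -0.22, 0.017], 0.72)]
scene controller_handle [([0.77, 0.052, 0.052], 0.81)]Traceback (most recent call last):
  File "<stdin>", line 8, in <module>
ValueError: it knows: bracket, coaster, controller_center, controller_handle, controller_nose, dock_in, driver, figure, mug, printbox, riser_edge, spool
```

View pics/a.png

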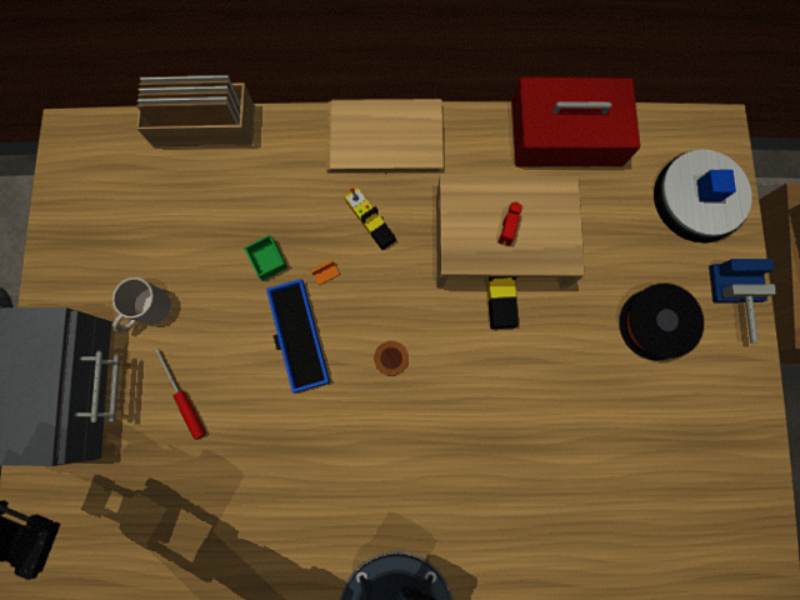

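View pics/b.png

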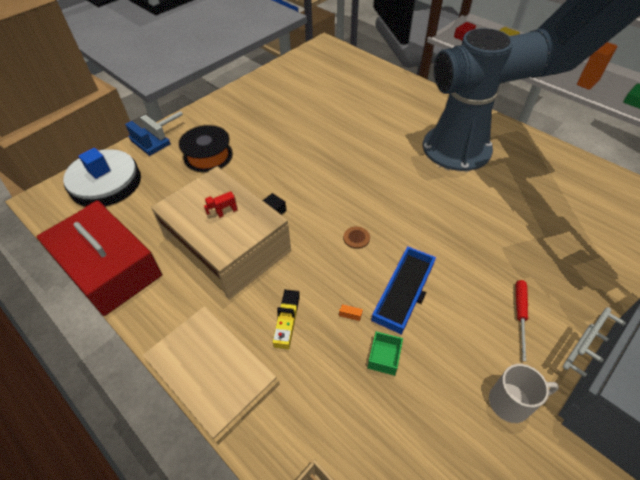

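The top view shows the true controller's black nose at about (503,310) of 800x600, poking out from under the riser. The small look-alike is at (370,217) and the dock at (298,335). The scene view has the nose at (275,203).

```bash
cat >> h.py <<'E'
from scipy.spatial.transform import Rotation as R
def campose(p,o=None):
    if 'rvec' in p:
        Rc=cv2.Rodrigues(np.array(p['rvec'],float))[0]; return Rc.T, -Rc.T@np.array(p['tvec']).ravel()
    T=np.array(p['mount']); Rt=R.from_quat(o['tool_rot']).as_matrix()
    return Rt@T[:3,:3], Rt@T[:3,3]+o['position']
def rays(p,uv,o=None):
    u=cv2.undistortPoints(np.array(uv,float).reshape(-1,1,2),np.array(p['intrinsics']),np.array(p['dist'],float))[:,0]
    Rw,C=campose(p,o); return C,(Rw@np.c_[u,np.ones(len(u))].T).T
def plane(p,uv,z,o=None):
    C,d=rays(p,uv,o); return C+d*((z-C[2])/d[:,2])[:,None]
def tri(C1,d1,C2,d2):
    A=np.c_[d1,-d2]; s=np.linalg.lstsq(A,C2-C1,rcond=None)[0]
    a,b=C1+d1*s[0],C2+d2*s[1]; return (a+b)/2,np.linalg.norm(a-b)
def rect(mask):
    c=max(cv2.findContours(mask.astype(np.uint8),cv2.RETR_EXTERNAL,cv2.CHAIN_APPROX_NONE)[0],key=cv2.contourArea)
    return cv2.boxPoints(cv2.minAreaRect(c))
def hsv(p): return cv2.cvtColor(p['pixels'],cv2.COLOR_RGB2HSV)
E
python3 - <<'E'
from h import *
P={c:robot.camera(c) for c in('scene','top')}
for c,p in P.items():
  for n in ['dock_in','riser_edge','controller_nose','coaster','printbox','bracket','spool','driver','mug','figure','controller_center']:
    try: print(c,n,[(np.round(d['at'],3).tolist(),round(d['score'],2)) for d in robot.place_of(p,n)[:3]])
    except Exception as e: print(n,e)
p=P['top'];h=hsv(p)
m=(h[...,0]>105)&(h[...,0]<128)&(h[...,1]>150)&(h[...,2]>60); m[:,:190]=0;m[:,290:]=0; m[:200]=0;m[330:]=0
r=rect(m);print('dock top px',r.round(1).tolist()); q=plane(p,r,.03);print(q.round(4), np.linalg.norm(np.diff(q,axis=0),axis=1))
print('dock mid px',r.mean(0),q.mean(0))
m=p['pixels'].max(2)<45; m[:225]=0;m[265:]=0;m[:,:385]=0;m[:,420:]=0
r=rect(m);print('nose',r.round(1).tolist());q=plane(p,r,.04);print(q.round(4))
y=(h[...,0]>22)&(h[...,0]<33)&(h[...,1]>190); y[:215]=0;y[265:]=0;y[:,:385]=0;y[:,420:]=0
r=rect(y);print('yel',r.tolist(),plane(p,r,.04).round(4))
E
```

```text
scene dock_in [([0.529, 0.195, -0.0], 0.82)]
scene riser_edge [([0.627, -0.223, 0.106], 0.95)]
scene controller_nose [([0.725, 0.017, 0.016], 0.94), ([0.562, -0.219, 0.018], 0.61), ([0.587, 0.501, -0.004], 0.24)]
scene coaster [([0.481, 0.006, -0.002], 0.93)]
scene printbox [([0.689, 0.261, 0.0], 0.84)]
scene bracket [([0.659, 0.146, 0.001], 0.8)]
scene spool [([0.544, -0.537, 0.001], 0.57)]
scene driver [([0.415, 0.438, -0.002], 0.96)]
scene mug [([0.591, 0.504, -0.0], 0.94)]
scene figure [([0.525, 0.197, 0.006], 0.61), ([0.701, -0.214, 0.123], 0.58)]
scene controller_center [([0.765, 0.056, 0.016], 0.95)]
top dock_in [([0.524, 0.196, 0.007], 0.97)]
top riser_edge [([0.625, -0.216, 0.107], 0.93), ([0.562, -0.225, 0.023], 0.49)]
top controller_nose [([0.561, -0.223, 0.022], 0.7), ([0.725, 0.019, 0.015], 0.67)]
top coaster [([0.479, 0.007, 0.003], 0.59)]
top printbox [([0.688, 0.266, 0.001], 0.86)]
top bracket [([0.655, 0.142, 0.005], 0.49)]
top spool [([0.546, -0.537, -0.001], 0.7)]
top driver [([0.412, 0.434, 0.0], 0.64)]
top mug [([0.591, 0.504, -0.006], 0.85), ([0.548, -0.535, 0.0
[... 361 characters left out ...]
 0.03  ]
 [0.4299 0.1288 0.03  ]
 [0.4108 0.2019 0.03  ]] [0.07814854 0.21756227 0.07554219]
dock mid px [237.274   268.32565] [0.52474459 0.19567369 0.03      ]
nose [[390.0, 239.10000610351562], [412.3999938964844, 237.10000610351562], [414.6000061035156, 261.6000061035156], [392.20001220703125, 263.6000061035156]]
[[ 0.5925 -0.1851  0.04  ]
 [ 0.5973 -0.2412  0.04  ]
 [ 0.5356 -0.2441  0.04  ]
 [ 0.531  -0.1885  0.04  ]]
yel [[388.3414306640625, 221.07315063476562], [410.731689453125, 218.58535766601562], [412.8414306640625, 237.57318115234375], [390.451171875, 240.06097412109375]] [[ 0.6386 -0.1826  0.04  ]
 [ 0.6447 -0.2392  0.04  ]
 [ 0.596  -0.2424  0.04  ]
 [ 0.5901 -0.1861  0.04  ]]
```

Call:
{"method": "servo_tool", "body": {"rows": [-1, 0, 0, 0, -6, -1, 0, 0, 0, -6, -1, 0, 0, 0, -6, -1, 0, 0, 0, -5, -1, -0.005, -0.038, 0, 0]}}

```text
time: 1.87
position: [0.2117, 0.5589, 0.2228]
tool_rot: [-0.038, 0.999, 0.004, 0.001]
ft_force: [0.9, 0.8, 1.2]
grip_width: 0.0868
grip_force: 0.0
```

Call:
{"method": "servo_tool", "body": {"rows": [-1, -0.01, -0.038, 0, 0, -1, -0.01, -0.038, 0, 0, -1, -0.01, -0.038, 0, 0, -1, -0.01, -0.038, 0, 0, -1, -0.01, -0.038, 0, 0]}}

```text
time: 2.28
position: [0.2745, 0.3657, 0.2227]
tool_rot: [-0.035, 0.999, 0.0, 0.0]
ft_force: [1.8, 0.4, 0.2]
grip_width: 0.0872
grip_force: 0.0
```

Call:
{"method": "servo_tool", "body": {"rows": [-1, -0.01, -0.038, 0, 0, -1, -0.01, -0.038, 0, 0, -1, -0.01, -0.038, 0, 0, -1, -0.01, -0.038, 0, 0, -1, -0.01, -0.038, 0, 0]}}

```text
time: 2.7
position: [0.3378, 0.1796, 0.2229]
tool_rot: [-0.035, 0.999, 0.0, 0.001]
ft_force: [0.5, 0.4, -0.0]
grip_width: 0.087
grip_force: 0.0
```

Call:
{"method": "servo_tool", "body": {"rows": [-1, -0.01, -0.038, 0, 0, -1, -0.01, -0.038, 0, 0, -1, -0.01, -0.038, 0, 0, -1, -0.01, -0.038, 0, 0, -1, -0.01, -0.038, 0, 0]}}

```text
time: 3.12
position: [0.4009, -0.0069, 0.2229]
tool_rot: [-0.035, 0.999, -0.0, 0.001]
ft_force: [0.6, 0.3, 1.0]
grip_width: 0.087
grip_force: 0.0
```

```bash
cat >> h.py <<'E'
def st():
    o=robot.get_obs(); M=R.from_quat(o['tool_rot']).as_matrix()
    print('t',round(float(o['time']),2),'pos',np.round(o['position'],4),'yaw_y',np.degrees(np.arctan2(M[1,1],M[0,1])).round(2),'tilt z',M[:,2].round(3),'q',np.round(o['q'],2),'w',round(float(o['grip_width']),4),'gf',round(float(o['grip_force']),2),'f',np.round(o['ft_force'],1)); return o
def go(o,tgt,yaw):
    "turn about tool z (deg), then shift in the turned tool frame"
    M=R.from_quat(o['tool_rot']).as_matrix(); y=np.degrees(np.arctan2(M[1,1],M[0,1]))
    t=-((yaw-y+180)%360-180); M2=M@R.from_euler('z',t,degrees=True).as_matrix()
    print('turn',round(t,2),'shift mm',(1e3*M2.T@(np.array(tgt)-o['position'])).round(1))
E
python3 - <<'E'
from h import *
o=st(); w=robot.camera('wrist'); save(w,'c.png'); print(np.round(w['mount'],3),np.round(w['intrinsics'],1))
E
```

```text
t 3.12 pos [ 0.4009 -0.0069  0.2229] yaw_y 93.96 tilt z [ 0.001 -0.    -1.   ] q [-0.3   0.22  1.96  0.    0.96 -1.94] w 0.087 gf 0.0 f [0.6 0.3 1. ]
[[-0.001 -0.964 -0.267  0.074]
 [ 1.    -0.002  0.001 -0.   ]
 [-0.001 -0.267  0.964 -0.161]
 [ 0.     0.     0.     1.   ]] [[366.9   0.  319.2]
 [  0.  366.9 247.2]
 [  0.    0.    1. ]]
```

View pics/c.png

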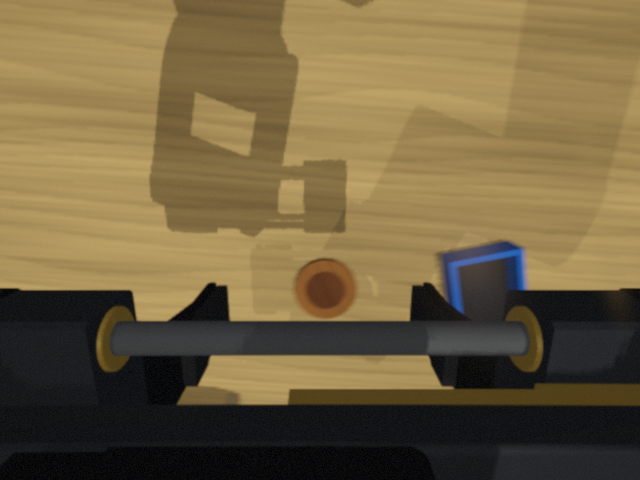

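The wrist picture shows the coaster at (325,288), the dock end at (485,280) and the fingers at the bottom. The camera looks to the robot's side of the tool, so I'll put the tool over the nose.

Call:
{"method": "servo_tool", "body": {"rows": [-1, -0.022, -0.035, 0, 0, -1, -0.022, -0.035, 0, 0, -1, -0.022, -0.035, 0, 0, -1, -0.022, -0.035, 0, 0, -1, -0.022, -0.035, 0, 0]}}

```text
time: 3.58
position: [0.5234, -0.1734, 0.2227]
tool_rot: [-0.035, 0.999, -0.0, 0.0]
ft_force: [0.3, 1.0, 0.5]
grip_width: 0.0866
grip_force: 0.0
```

Call:
{"method": "servo_tool", "body": {"rows": [-1, -0.022, -0.035, 0, 0, -1, 0, 0, 0, 0, -1, 0, 0, 0, 0]}}

```text
time: 3.83
position: [0.5478, -0.207, 0.2221]
tool_rot: [-0.034, 0.999, -0.0, 0.0]
ft_force: [-0.6, 0.7, 0.1]
grip_width: 0.0872
grip_force: 0.0
```

```bash
python3 - <<'E'
from h import *
o=st(); w=robot.camera('wrist'); save(w,'d.png')
np.savez('d.npz',**{k:w[k] for k in('pixels','mount','intrinsics','dist')},position=o['position'],tool_rot=o['tool_rot'])
for n in('controller_nose','controller_center','riser_edge'):print(n,[(np.round(d['at'],3).tolist(),round(d['score'],2)) for d in robot.place_of(w,n)[:3]])
E
```

```text
t 3.83 pos [ 0.5478 -0.207   0.2221] yaw_y 93.86 tilt z [ 0.001 -0.    -1.   ] q [-0.55  0.47  1.53  0.    1.13 -2.19] w 0.0872 gf 0.0 f [-0.6  0.7  0.1]
controller_nose [([0.561, -0.216, 0.02], 0.76)]
controller_center [([0.634, -0.214, 0.022], 0.84)]
riser_edge []
```

View pics/d.png

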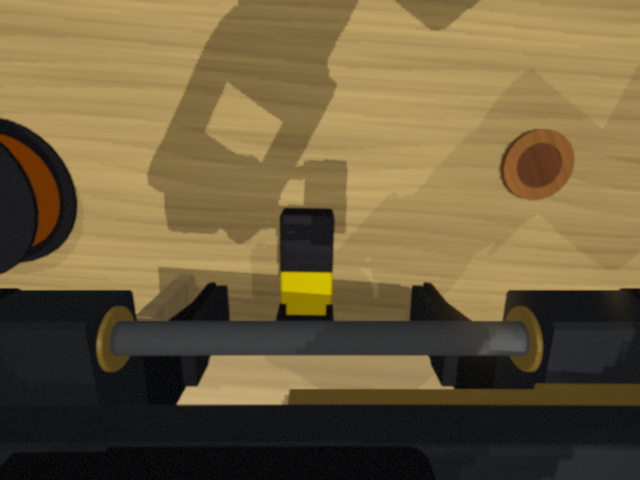

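The wrist picture shows the true controller under the tool: front face from about (283,209) to (333,239), black/yellow border at row 271 and columns 281–332. I'll go down part way for a second view.

Call:
{"method": "servo_tool", "body": {"rows": [-1, 0, -0.002, 0.035, 0, -1, 0, -0.002, 0.035, 0, -1, 0, -0.002, 0.03, 0, -1, 0, 0, 0, 0]}}

```text
time: 4.37
position: [0.5428, -0.2077, 0.1176]
tool_rot: [-0.035, 0.999, 0.003, -0.005]
ft_force: [-0.1, -0.1, -0.7]
grip_width: 0.0871
grip_force: 0.0
```

```bash
python3 - <<'E'
from h import *
o2=st(); w2=robot.camera('wrist'); save(w2,'e.png')
z=np.load('d.npz'); w1={k:z[k] for k in z}; o1=w1
L=[]
for w,o in((w1,o1),(w2,o2)):
    h=hsv(w); y=(h[...,0]>20)&(h[...,0]<35)&(h[...,1]>200)&(h[...,2]>110); y[:, :200]=0;y[:,420:]=0;y[330:]=0
    y=cv2.morphologyEx(y.astype(np.uint8),cv2.MORPH_OPEN,np.ones((5,5)))
    ys,xs=np.nonzero(y); 
    cols=np.arange(xs.min()+6,xs.max()-5); top=np.array([np.nonzero(y[:,c])[0].min() for c in cols]); k=np.polyfit(cols,top,1)
    a=xs.min()-.5;b=xs.max()+.5
    uv=[[a,np.polyval(k,a)],[b,np.polyval(k,b)]]; print(np.round(uv,1).tolist(), plane(w,uv,.04,o).round(4).tolist()); L.append(rays(w,uv,o))
    # side edges
    rows=np.arange(ys.min()+4,ys.max()-3); e=np.array([[np.nonzero(y[r])[0].min(),np.nonzero(y[r])[0].max()] for r in rows])
    for s in(0,1):
        kk=np.polyfit(rows,e[:,s],1); q=plane(w,[[np.polyval(kk,r),r] for r in(rows[0],rows[-1])],.04,o); d=q[1]-q[0]; print('side',q.round(4)[:,:2].tolist(),'yaw',np.degrees(np.arctan2(d[1],d[0])).round(2))
for i in(0,1): print(tri(L[0][0],L[0][1][i],L[1][0],L[1][1][i]))
E
```

```text
t 4.37 pos [ 0.5428 -0.2077  0.1176] yaw_y 94.04 tilt z [-0.01   0.006 -1.   ] q [-0.56  0.61  1.63 -0.    0.91 -2.2 ] w 0.0871 gf 0.0 f [-0.1 -0.1 -0.7]
[[280.5, 272.0], [331.5, 272.0]] [[0.5968, -0.2421, 0.04], [0.5935, -0.1918, 0.04]]
side [[0.6011, -0.2431], [0.6375, -0.2358]] yaw 11.42
side [[0.5977, -0.1903], [0.6347, -0.1935]] yaw -4.91Traceback (most recent call last):
  File "<stdin>", line 9, in <module>
    return umr_minimum(a, axis, None, out, keepdims, initial, where)
ValueError: zero-size array to reduction operation minimum which has no identity
```

View pics/e.png

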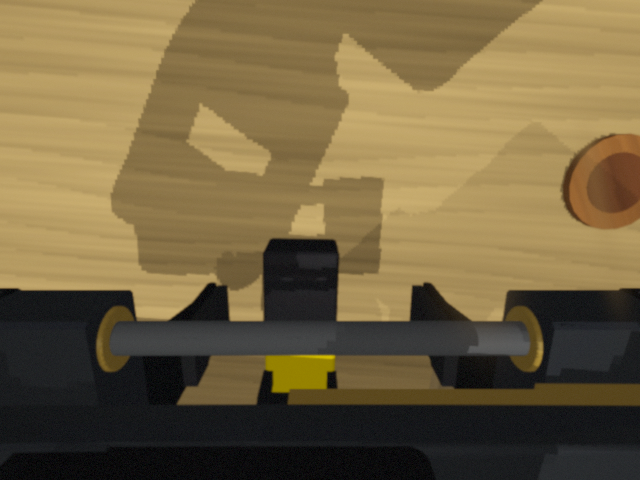

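The second view shows the nose top spanning columns 265–338 at row 310, with the black/yellow border at row 355. That leaves the nose about 10 mm to the tool's -y, with yaw matched.

Call:
{"method": "servo_tool", "body": {"rows": [-1, -0.006, -0.005, 0.025, 0, -1, -0.006, -0.005, 0.025, 0, -1, -0.004, -0.001, 0.025, 0, -1, 0, 0, 0.02, 0, -1, 0, 0, 0, 0]}}

```text
time: 4.83
position: [0.563, -0.2198, 0.0264]
tool_rot: [-0.035, 0.999, 0.001, -0.001]
ft_force: [-1.3, 0.3, 0.1]
grip_width: 0.0871
grip_force: 0.0
```

```bash
python3 - <<'E'
from h import *
o=st(); z=np.load('d.npz'); w1={k:z[k] for k in z}
for h in(.03,.04,.05): print(plane(w1,[[280.5,272],[331.5,272]],h,w1).round(4).tolist())
o2=dict(position=np.array([.5428,-.2077,.1176]),tool_rot=R.from_matrix(R.from_quat(o['tool_rot']).as_matrix()).as_quat())
for a,b in(([280.5,272],[265.5,355]),([331.5,272],[336.5,355])):
  C1,d1=rays(w1,[a],w1);C2,d2=rays(w1,[b],o2);print(tri(C1,d1[0],C2,d2[0]))
go(o,(.560,-.218,.008),94)
E
```

```text
t 4.83 pos [ 0.563  -0.2198  0.0264] yaw_y 94.03 tilt z [-0.003  0.002 -1.   ] q [-0.56  0.77  1.62  0.    0.76 -2.2 ] w 0.0871 gf 0.0 f [-1.3  0.3  0.1]
[[0.6004, -0.243, 0.03], [0.597, -0.1912, 0.03]]
[[0.5968, -0.2421, 0.04], [0.5935, -0.1918, 0.04]]
[[0.5933, -0.2412, 0.05], [0.59, -0.1924, 0.05]]
(array([ 0.56755941, -0.23354841,  0.12208369]), np.float64(0.0028501266986145288))
(array([ 0.56460279, -0.19742239,  0.12325068]), np.float64(0.0014075116648326425))
turn 0.03 shift mm [ 2.9  1.9 18.4]
```

Call:
{"method": "servo_tool", "body": {"rows": [-1, 0.002, 0.001, 0.018, 0, -1, 0, 0, 0, 0, 1, 0, 0, 0, 0, 1, 0, 0, 0, 0, 1, 0, 0, 0, 0], "newtons": 25}}

```text
time: 5.25
position: [0.563, -0.2207, 0.0116]
tool_rot: [-0.035, 0.999, -0.001, 0.001]
ft_force: [0.6, -0.2, 0.0]
grip_width: 0.0742
grip_force: 0.0
```

Call:
{"method": "servo_tool", "body": {"rows": [1, 0, 0, 0, 0, 1, 0, 0, 0, 0, 1, 0, 0, 0, 0]}}

```text
time: 5.5
position: [0.5621, -0.2203, 0.0101]
tool_rot: [-0.035, 0.999, -0.0, 0.0]
ft_force: [0.1, 0.3, -1.0]
grip_width: 0.0548
grip_force: 0.0
```

Call:
{"method": "servo_tool", "body": {"rows": [1, 0, 0, 0, 0, 1, 0, 0, 0, 0, 1, 0.005, 0, 0, 0, 1, 0.01, 0, 0, 0, 1, 0.015, 0, 0, 0]}}

```text
time: 5.92
position: [0.5337, -0.2233, 0.0101]
tool_rot: [-0.035, 0.999, -0.001, 0.002]
ft_force: [3.8, 0.2, 2.6]
grip_width: 0.0517
grip_force: 25.0
```

Call:
{"method": "servo_tool", "body": {"rows": [1, 0.02, 0, 0, 0, 1, 0.02, 0, 0, 0, 1, 0.02, 0, 0, 0, 1, 0.02, 0, 0, 0, 1, 0.02, 0, 0, 0]}}

```text
time: 6.33
position: [0.4317, -0.2299, 0.01]
tool_rot: [-0.035, 0.999, -0.001, 0.001]
ft_force: [1.8, 0.1, -0.5]
grip_width: 0.0516
grip_force: 25.0
```

Call:
{"method": "servo_tool", "body": {"rows": [1, 0.015, 0, 0, 0, 1, 0.01, 0, 0, 0, 1, 0, 0, 0, 0]}}

```text
time: 6.58
position: [0.4045, -0.2308, 0.0099]
tool_rot: [-0.034, 0.999, 0.001, -0.001]
ft_force: [-4.7, -2.5, 6.6]
grip_width: 0.0521
grip_force: 25.0
```

```bash
python3 - <<'E'
from h import *
o=st(); p=robot.camera('top'); save(p,'x.png')
for n in('controller_nose','controller_center','controller_handle'):print(n,[(np.round(d['at'],3).tolist(),round(d['score'],2)) for d in robot.place_of(p,n)[:3]])
E
```

```text
t 6.58 pos [ 0.4045 -0.2308  0.0099] yaw_y 93.92 tilt z [-0.002  0.001 -1.   ] q [-0.76  0.72  1.98 -0.    0.45 -2.4 ] w 0.0521 gf 24.99 f [-4.7 -2.5  6.6]
controller_nose [([0.725, 0.016, 0.017], 0.88)]
controller_center [([0.771, 0.048, 0.014], 0.72), ([0.707, -0.216, 0.124], 0.21)]
controller_handle [([0.772, 0.048, 0.049], 0.65)]
```

Call:
{"method": "servo_tool", "body": {"rows": [-1, 0, 0, 0, 0, -1, 0, 0, 0, 0, -1, 0, 0, 0, 0, -1, 0, 0, 0, 0, -1, 0, 0, -0.02, 0]}}

```text
time: 7.2
position: [0.4058, -0.2296, 0.0273]
tool_rot: [-0.035, 0.999, 0.002, -0.002]
ft_force: [1.1, -0.7, -0.5]
grip_width: 0.077
grip_force: 0.0
```

Call:
{"method": "servo_tool", "body": {"rows": [-1, 0, 0, -0.035, 0, -1, 0, 0, -0.035, 0, -1, 0, 0, -0.035, 0, -1, 0, 0, -0.035, 0, -1, 0, 0, -0.035, 0]}}

```text
time: 7.62
position: [0.4068, -0.2303, 0.206]
tool_rot: [-0.035, 0.999, 0.0, -0.0]
ft_force: [0.0, -0.4, 0.1]
grip_width: 0.0868
grip_force: 0.0
```

Call:
{"method": "servo_tool", "body": {"rows": [-1, 0, 0, -0.02, 7, -1, 0, 0, 0, 7, -1, 0, 0, 0, 7, -1, 0, 0, 0, 7, -1, 0, 0, 0, 7]}}

```text
time: 8.03
position: [0.407, -0.2305, 0.2245]
tool_rot: [0.27, 0.963, 0.0, -0.0]
ft_force: [-0.8, -0.6, 0.7]
grip_width: 0.087
grip_force: 0.0
```

Call:
{"method": "servo_tool", "body": {"rows": [-1, 0, 0, 0, 7, -1, 0, 0, 0, 7, -1, 0, 0, 0, 7, -1, 0, 0, 0, 7, -1, 0, 0, 0, 7]}}

```text
time: 8.45
position: [0.4069, -0.2304, 0.2242]
tool_rot: [0.547, 0.837, 0.0, -0.001]
ft_force: [-0.6, -1.0, -0.1]
grip_width: 0.0871
grip_force: 0.0
```

Call:
{"method": "servo_tool", "body": {"rows": [-1, 0, 0.02, 0, 7, -1, 0, 0.03, 0, 7, -1, 0, 0.03, 0, 6, -1, 0, 0, 0, 0, -1, 0, 0, 0, 0]}}

```text
time: 8.87
position: [0.4845, -0.2082, 0.224]
tool_rot: [0.681, 0.732, -0.0, -0.0]
ft_force: [-0.8, -0.0, 0.1]
grip_width: 0.087
grip_force: 0.0
```

```bash
python3 - <<'E'
from h import *
o=st(); w=robot.camera('wrist'); save(w,'f.png'); t=robot.camera('top')
np.savez('f.npz',**{k:w[k] for k in('pixels','mount','intrinsics','dist')},position=o['position'],tool_rot=o['tool_rot'])
for p in (w,t):
 for n in('controller_nose','controller_center','controller_handle'):print(n,[(np.round(d['at'],3).tolist(),round(d['score'],2)) for d in robot.place_of(p,n)[:3]])
E
```

```text
t 8.87 pos [ 0.4845 -0.2082  0.224 ] yaw_y 4.19 tilt z [-0.001  0.    -1.   ] q [-0.62  0.39  1.67 -0.    1.07 -0.69] w 0.087 gf 0.0 f [-0.8 -0.   0.1]
controller_nose [([0.477, -0.227, 0.024], 0.66), ([0.403, -0.229, 0.021], 0.63)]
controller_center [([0.478, -0.229, 0.025], 0.63)]
controller_handle [([0.482, -0.229, 0.072], 0.74)]
controller_nose [([0.656, 0.144, 0.002], 0.24)]
controller_center [([0.772, 0.048, 0.014], 0.63)]
controller_handle [([0.772, 0.051, 0.052], 0.83)]
```

View pics/f.png

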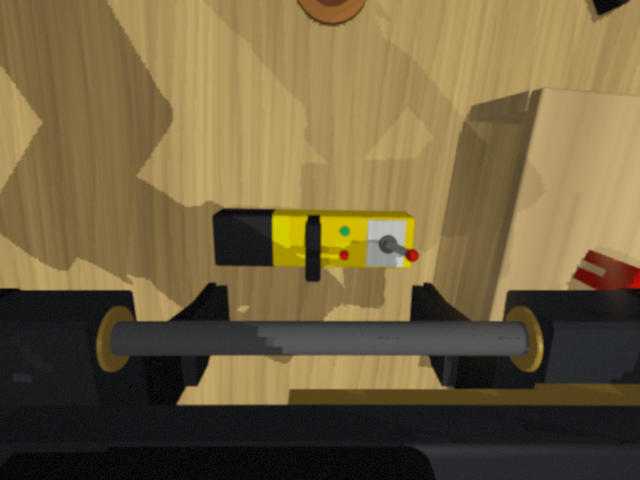

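The wrist view shows the controller flat and clear of the riser. The handle bar is at columns 306–321, rows 215–281, the toggle ball at (412,255), and the nose at left.

Call:
{"method": "servo_tool", "body": {"rows": [-1, -0.01, -0.002, 0.03, 0, -1, -0.01, -0.002, 0.03, 0, -1, 0, 0, 0.015, 0, -1, 0, 0, 0, 0, -1, 0, 0, 0, 0]}}

```text
time: 9.68
position: [0.4805, -0.2289, 0.1491]
tool_rot: [0.682, 0.731, -0.0, -0.001]
ft_force: [0.2, -0.3, 0.1]
grip_width: 0.0868
grip_force: 0.0
```

```bash
cat > f2.py <<'E'
from h import *
def handle(w,o):
    # bar: dark pixels flanked by yellow; work in yellow's row band
    g=w['pixels'].max(2); h=hsv(w)
    y=((h[...,0]>18)&(h[...,0]<36)&(h[...,1]>170)&(h[...,2]>90)).astype(np.uint8); y[300:]=0
    n,l,s,c=cv2.connectedComponentsWithStats(cv2.morphologyEx(y,cv2.MORPH_CLOSE,np.ones((3,31)))); i=1+s[1:,4].argmax(); x0,y0,ww,hh=s[i,:4]
    sub=(g[y0+6:y0+hh-6,x0+8:x0+ww//2+10]<60); cs=sub.mean(0); k=np.nonzero(cs>.8)[0]+x0+8
    d=(g<60)[:310]; col=int(k.mean()); r=np.nonzero(d[y0-12:310,col])[0]+y0-12
    m=y[:, :]; e=[]
    for cc in range(x0+6,x0+ww-30,4):
        rr=np.nonzero(m[:,cc])[0]
        if len(rr)>20:e.append((cc,rr.min()))
    sl=np.polyfit(*np.array(e).T,1)[0]
    return np.array([k.min()-.5,k.max()+.5]),(r.min(),r.max()),(x0,y0,ww,hh),np.degrees(sl)
if __name__=='__main__':
    z=np.load('f.npz'); w1={k:z[k] for k in z}; o=st(); w2=robot.camera('wrist'); save(w2,'g.png'); L=[]
    for w,oo in((w1,w1),(w2,o)):
        a=handle(w,oo); print(a); uv=[[a[0].mean(),np.mean(a[1])]]; print(uv,plane(w,uv,.08,oo).round(4)); L.append(rays(w,uv,oo))
    print(tri(L[0][0],L[0][1][0],L[1][0],L[1][1][0]))
    print([(np.round(d['at'],4).tolist(),round(d['score'],2)) for d in robot.place_of(w2,'controller_handle')[:3]])
E
python3 f2.py
```

```text
t 9.68 pos [ 0.4805 -0.2289  0.1491] yaw_y 3.95 tilt z [-0.002  0.001 -1.   ] q [-0.65  0.51  1.74  0.    0.9  -0.72] w 0.0868 gf 0.0 f [ 0.2 -0.3  0.1]
(array([306.5, 319.5]), (np.int64(216), np.int64(280)), (np.int32(271), np.int32(209), np.int32(144), np.int32(59)), np.float64(1.0410094450780722))
[[np.float64(313.0), np.float64(248.0)]] [[ 0.4786 -0.2208  0.08  ]]
(array([310.5, 328.5]), (np.int64(207), np.int64(292)), (np.int32(266), np.int32(201), np.int32(184), np.int32(73)), np.float64(0.683642823735629))
[[np.float64(319.5), np.float64(249.5)]] [[ 0.4788 -0.2213  0.08  ]]
(array([ 0.47858417, -0.2167493 ,  0.09524702]), np.float64(0.00045682386677997123))
[([0.4806, -0.2306, 0.0708], 0.67)]
```

View pics/g.png

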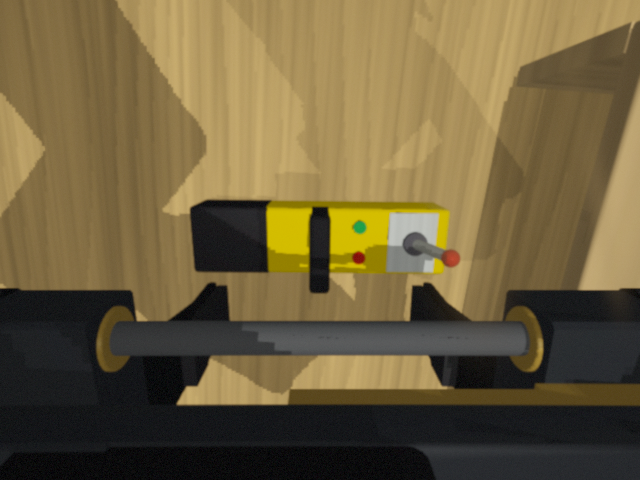

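The handle bar is at columns 310–329, rows about 212–292; the earlier row estimate included the post foot. The top face spans rows 205–272 and the yellow's far end is at column 447.

```bash
python3 - <<'E'
from h import *
o=st(); w=robot.camera('wrist'); h=hsv(w)
y=((h[...,0]>18)&(h[...,0]<36)&(h[...,1]>170)&(h[...,2]>90)); y[300:]=0
ctr=[];T=[];B=[]
for c in list(range(275,305,3))+list(range(336,380,3)):
    r=np.nonzero(y[:,c])[0]; v=h[r,c,2]; T.append((c,r.min()-.5));B.append((c,r.max()+.5))
    if c in(281,351): print(c,r.min(),r.max(),w['pixels'][r.min()-2:r.min()+8,c].tolist())
kt=np.polyfit(*np.array(T).T,1);kb=np.polyfit(*np.array(B).T,1)
for k,z in((kt,.04),(kt,0),(kb,.04)):
    q=plane(w,[[c,np.polyval(k,c)] for c in(270,319,440)],z,o);d=q[2]-q[0];print(z,q.round(4).tolist(),np.degrees(np.arctan2(d[1],d[0])).round(2))
g=w['pixels'].max(2)
print('bar col',[(r,g[r,319]) for r in range(198,300,2)])
print('end',plane(w,[[319.5,292.5],[319.5,212]],.08,o).round(4).tolist())
E
```

```text
t 9.78 pos [ 0.4818 -0.2295  0.1507] yaw_y 3.99 tilt z [ 0.002 -0.001 -1.   ] q [-0.65  0.51  1.73  0.    0.9  -0.72] w 0.0872 gf 0.0 f [-1.  -0.8  0. ]
281 199 270 [[179, 152, 95], [167, 143, 77], [148, 127, 36], [137, 119, 0], [137, 118, 0], [136, 117, 0], [137, 118, 0], [141, 121, 0], [158, 137, 0], [182, 160, 0]]
351 200 270 [[183, 157, 99], [168, 144, 77], [145, 124, 33], [135, 115, 0], [137, 118, 0], [135, 116, 0], [133, 115, 0], [136, 117, 0], [158, 137, 0], [182, 160, 0]]
0.04 [[0.4419, -0.197, 0.04], [0.4782, -0.195, 0.04], [0.5678, -0.19, 0.04]] 3.19
0 [[0.437, -0.2029, 0.0], [0.4786, -0.2006, 0.0], [0.5814, -0.1949, 0.0]] 3.19
0.04 [[0.4437, -0.253, 0.04], [0.482, -0.2509, 0.04], [0.5766, -0.2456, 0.04]] 3.21
bar col [(198, np.uint8(163)), (200, np.uint8(138)), (202, np.uint8(135)), (204, np.uint8(117)), (206, np.uint8(31)), (208, np.uint8(20)), (210, np.uint8(11)), (212, np.uint8(21)), (214, np.uint8(25)), (216, np.uint8(30)), (218, np.uint8(35)), (220, np.uint8(37)), (222, np.uint8(33)), (224, np.uint8(32)), (226, np.uint8(37)), (228, np.uint8(39)), (230, np.uint8(35)), (232, np.uint8(36)), (234, np.uint8(37)), (236, np.uint8(36)), (238, np.uint8(37)), (240, np.uint8(37)), (242, np.uint8(35)), (244, np.uint8(37)), (246, np.uint8(35)), (248, np.uint8(34)), (250, np.uint8(33)), (252, np.uint8(35)), (254, np.uint8(34)), (256, np.uint8(33)), (258, np.uint8(33)), (260, np.uint8(25)), (262, np.uint8(26)), (264, np.uint8(21)), (266, np.uint8(23)), (268, np.uint8(24)), (270, np.uint8(30)), (272, np.uint8(31)), (274, np.uint8(27)), (276, np.uint8(20)), (278, np.uint8(23)), (280, np.uint8(22)), (282, np.uint8(20)), (284, np.uint8(21)), (286, np.uint8(23)), (288, np.uint8(20)), (290, np.uint8(59)), (292, np.uint8(133)), (294, np.uint8(139)), (296, np.uint8(140)), (298, np.uint8(140))]
end [[0.4824, -0.2527, 0.08], [0.4787, -0.1976, 0.08]]
```

Call:
{"method": "servo_tool", "body": {"rows": [-1, 0.002, 0, 0.03, 0.8, -1, 0.002, -0.001, 0.03, 0, -1, 0, 0, 0.025, 0, -1, 0, 0, 0.011, 0, -1, 0, 0, 0, 0]}}

```text
time: 10.25
position: [0.4793, -0.2245, 0.0524]
tool_rot: [0.687, 0.727, -0.0, -0.001]
ft_force: [0.2, -0.4, -0.5]
grip_width: 0.0871
grip_force: 0.0
```

Call:
{"method": "servo_tool", "body": {"rows": [1, 0, 0, 0, 0, 1, 0, 0, 0, 0, 1, 0, 0, 0, 0, 1, 0, 0, 0, 0, 1, 0, 0, 0, 0], "newtons": 35}}

```text
time: 10.67
position: [0.4805, -0.2255, 0.0546]
tool_rot: [0.687, 0.727, 0.0, 0.001]
ft_force: [0.5, -0.2, -0.5]
grip_width: 0.0616
grip_force: 0.0
```

Call:
{"method": "servo_tool", "body": {"rows": [1, 0, 0, 0, 0, 1, 0, 0, 0, 0, 1, 0, 0, 0, 0, 1, 0, 0, 0, 0, 1, 0, 0, 0, 0]}}

```text
time: 11.08
position: [0.4798, -0.2251, 0.0535]
tool_rot: [0.687, 0.727, -0.0, -0.0]
ft_force: [-0.6, 0.1, 0.0]
grip_width: 0.028
grip_force: 0.0
```

Call:
{"method": "servo_tool", "body": {"rows": [1, 0, 0, 0, 0, 1, 0, 0, 0, 0, 1, 0, 0, 0, 0, 1, 0, 0, -0.01, 0, 1, 0, 0, -0.02, 0]}}

```text
time: 11.5
position: [0.4777, -0.2236, 0.0818]
tool_rot: [0.687, 0.726, -0.0, -0.004]
ft_force: [0.1, 0.3, -3.5]
grip_width: 0.0135
grip_force: 35.0
```

Call:
{"method": "servo_tool", "body": {"rows": [1, 0, 0, -0.02, 0, 1, 0, 0, -0.02, 0, 1, 0, 0, -0.01, 0, 1, 0, 0, 0, 0]}}

```text
time: 11.83
position: [0.481, -0.2258, 0.1358]
tool_rot: [0.687, 0.727, 0.0, 0.002]
ft_force: [0.4, -0.6, -3.9]
grip_width: 0.0137
grip_force: 35.0
```

```bash
python3 - <<'E'
from h import *
o=st(); go(o,(.5247,.1957,.134),16.2)
E
```

```text
t 11.83 pos [ 0.481  -0.2258  0.1358] yaw_y 3.2 tilt z [ 0.004 -0.003 -1.   ] q [-0.65  0.53  1.75 -0.    0.86 -0.71] w 0.0137 gf 35.0 f [ 0.4 -0.6 -3.9]
turn -13.0 shift mm [392.6 159.6   0.8]
```

Call:
{"method": "servo_tool", "body": {"rows": [1, 0, 0, 0, -4, 1, 0, 0, 0, -5, 1, 0, 0, 0, -4, 1, 0.015, 0.006, 0, 0, 1, 0.025, 0.01, 0, 0]}}

```text
time: 12.25
position: [0.4842, -0.1841, 0.1325]
tool_rot: [0.602, 0.799, -0.0, 0.0]
ft_force: [0.9, -0.1, -4.1]
grip_width: 0.014
grip_force: 35.0
```

Call:
{"method": "servo_tool", "body": {"rows": [1, 0.03, 0.012, 0, 0, 1, 0.03, 0.012, 0, 0, 1, 0.03, 0.012, 0, 0, 1, 0.03, 0.012, 0, 0, 1, 0.03, 0.012, 0, 0]}}

```text
time: 12.67
position: [0.4987, -0.0198, 0.1323]
tool_rot: [0.601, 0.799, -0.001, -0.001]
ft_force: [0.5, -0.0, -3.6]
grip_width: 0.0136
grip_force: 35.0
```

Call:
{"method": "servo_tool", "body": {"rows": [1, 0.03, 0.012, 0, 0, 1, 0.03, 0.012, 0, 0, 1, 0.03, 0.012, 0, 0, 1, 0.03, 0.012, 0, 0, 1, 0.03, 0.012, 0, 0]}}

```text
time: 13.08
position: [0.5144, 0.1409, 0.1322]
tool_rot: [0.6, 0.8, -0.001, -0.001]
ft_force: [0.7, 0.4, -4.9]
grip_width: 0.0133
grip_force: 35.0
```

Call:
{"method": "servo_tool", "body": {"rows": [1, 0.025, 0.012, 0, 0, 1, 0.015, 0.007, 0, 0, 1, 0.01, 0.003, 0, 0, 1, 0, 0, 0, 0, 1, 0, 0, 0, 0]}}

```text
time: 13.5
position: [0.5217, 0.1931, 0.1326]
tool_rot: [0.6, 0.8, -0.001, -0.001]
ft_force: [-1.0, 0.8, -4.8]
grip_width: 0.0136
grip_force: 35.0
```

```bash
python3 - <<'E'
from h import *
o=st(); w=robot.camera('wrist'); save(w,'i.png')
np.savez('i.npz',**{k:w[k] for k in('pixels','mount','intrinsics','dist')},position=o['position'],tool_rot=o['tool_rot'])
go(o,(.5247,.1957,.134),16.2)
for n in('dock_in','controller_center','controller_handle'):print(n,[(np.round(d['at'],3).tolist(),round(d['score'],2)) for d in robot.place_of(w,n)[:3]])
E
```

```text
t 13.5 pos [0.5217 0.1931 0.1326] yaw_y 16.26 tilt z [-0.003 -0.001 -1.   ] q [ 0.15  0.56  1.69 -0.    0.9  -0.13] w 0.0136 gf 35.0 f [-1.   0.8 -4.8]
turn 0.06 shift mm [ 1.7  3.6 -1.4]
dock_in [([0.524, 0.197, 0.009], 0.93)]
controller_center []
controller_handle [([0.524, 0.19, 0.152], 0.91)]
```

View pics/i.png

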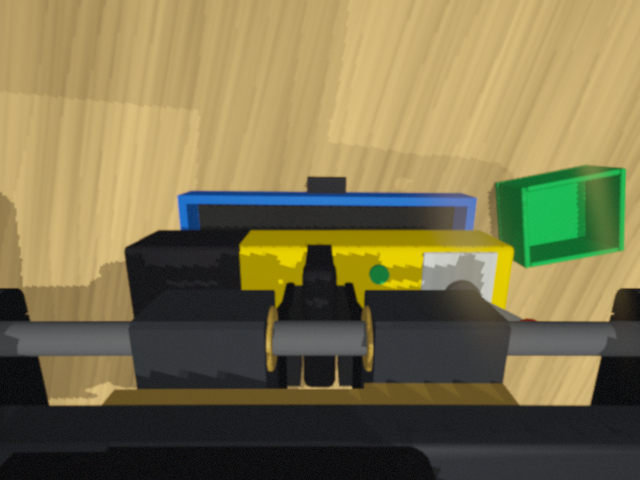

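The held controller hangs level above the dock. The dock's far wall corners are at (180,194) and (475,196), and the controller's bottom far edge runs from (155,232) to (490,231).

```bash
python3 - <<'E'
from h import *
z=np.load('i.npz'); w={k:z[k] for k in z}; o=w
h=hsv(w); m=(h[...,0]>100)&(h[...,0]<130)&(h[...,1]>120)&(h[...,2]>60); m[:150]=0; m[250:]=0
ys,xs=np.nonzero(m); a,b=xs.min()-.5,xs.max()+.5
cols=np.array([c for c in range(a.astype(int)+12,b.astype(int)-10,6) if m[:,c].any() and not 300<c<352]); top=np.array([np.nonzero(m[:,c])[0].min()-.5 for c in cols]); k=np.polyfit(cols,top,1)
q=plane(w,[[xs[ys<np.polyval(k,xs)+7].min()-.5,np.polyval(k,a)],[xs[ys<np.polyval(k,xs)+7].max()+.5,np.polyval(k,b)]],.03,o)
d=q[1]-q[0];yaw=np.arctan2(d[1],d[0]);n=np.array([np.sin(yaw),-np.cos(yaw)])
print('px',a,b,np.polyval(k,[a,b]),q.round(4).tolist(),'len',np.linalg.norm(d),'yaw',np.degrees(yaw)); print('centre',q.mean(0)[:2]+n*.037)
y=((h[...,0]>18)&(h[...,0]<36)&(h[...,1]>200)&(h[...,2]>60)); y[:215]=0
E_=[(c,np.nonzero(y[:300,c])[0].min()-.5) for c in range(250,470,5)]; k2=np.polyfit(*np.array(E_).T,1); zb=o['position'][2]-.0535
q=plane(w,[[c,np.polyval(k2,c)] for c in(155,490)],zb,o); d=q[1]-q[0]; yaw=np.arctan2(d[1],d[0]);n=np.array([np.sin(yaw),-np.cos(yaw)])
print('ctrl row',np.polyval(k2,[155,490]),q.round(4).tolist(),'yaw',np.degrees(yaw)); print('line centre at mid', q.mean(0)[:2]+n*.026, 'len',np.linalg.norm(d), 'bottom ends ctr')
E
```

```text
px 177.5 475.5 [190.43609191 195.42888891] [[0.4113, 0.205, 0.03], [0.617, 0.261, 0.03]] len 0.21320194335464548 yaw 15.231939360688859
centre [0.52385196 0.19730853]
ctrl row [221.59598309 238.05560254] [[0.4184, 0.1938, 0.0791], [0.6136, 0.2401, 0.0791]] yaw 13.326591488124478
line centre at mid [0.52197938 0.19163442] len 0.2005966484473311 bottom ends ctr
```

Call:
{"method": "servo_tool", "body": {"rows": [1, 0.0025, 0.003, 0.01, 0.4, 1, 0, 0, 0.015, 0, 1, 0, 0, 0.01, 0, 1, 0, 0, 0, 0, 1, 0, 0, 0, 0]}}

```text
time: 14.12
position: [0.5243, 0.1963, 0.0975]
tool_rot: [0.604, 0.797, -0.001, -0.001]
ft_force: [-0.7, 1.1, -4.5]
grip_width: 0.0134
grip_force: 35.0
```

```bash
python3 - <<'E'
from h import *
o=st(); w=robot.camera('wrist'); save(w,'j.png')
for n in('dock_in','controller_center','controller_handle'):print(n,[(np.round(d['at'],3).tolist(),round(d['score'],2)) for d in robot.place_of(w,n)[:3]])
E
```

```text
t 14.12 pos [0.5243 0.1963 0.0975] yaw_y 15.75 tilt z [-0.003 -0.    -1.   ] q [ 0.16  0.62  1.7  -0.    0.82 -0.12] w 0.0134 gf 35.0 f [-0.7  1.1 -4.5]
dock_in []
controller_center []
controller_handle [([0.526, 0.191, 0.117], 0.57)]
```

View pics/j.png

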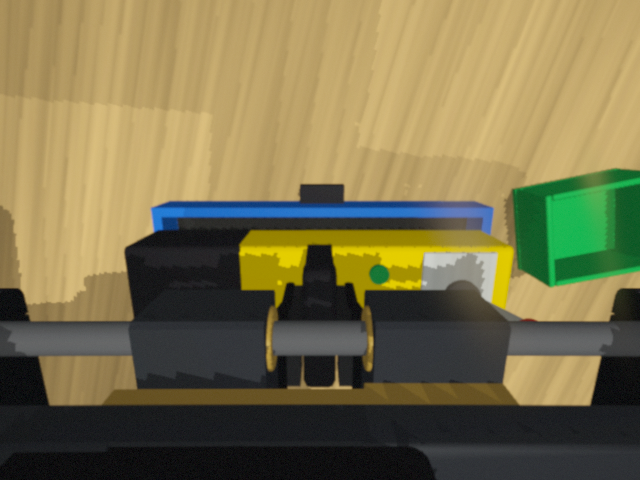

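The dock's far wall spans columns 153–493 at row about 204, and the controller's bottom far edge spans 155–487 at row 231. Yaw is parallel. I'll check the lateral gap, which should be 11 mm.

```bash
python3 - <<'E'
from h import *
o=st(); w=robot.camera('wrist'); px=w['pixels'].astype(int)
for c in(200,260,400,455):
    print(c,[(r,px[r,c].tolist()) for r in list(range(199,210))+list(range(224,236))] if c in(260,) else '')
h=hsv(w); m=(h[...,0]>100)&(h[...,0]<130)&(h[...,1]>120); y=(h[...,1]>235)&(h[...,0]<36)
Rt=R.from_quat(o['tool_rot']).as_matrix()
for c in(180,220,250,275,400,440,470):
    r=np.nonzero(m[190:230,c])[0].min()+189.5; s=np.nonzero(y[222:260,c])[0]; s=s.min()+221.5 if len(s) else np.nan
    a=plane(w,[[c,r]],.03,o)[0]-o['position']; b=plane(w,[[c,s]],o['position'][2]-.0535,o)[0]-o['position']
    print(c,r,s,'wall tool xy mm',(1e3*Rt.T@a)[:2].round(1),'ctrl',(1e3*Rt.T@b)[:2].round(1))
E
```

```text
t 14.32 pos [0.5257 0.1968 0.0991] yaw_y 15.79 tilt z [ 0.001  0.    -1.   ] q [ 0.16  0.62  1.7  -0.    0.82 -0.12] w 0.0136 gf 35.0 f [-0.6  0.3 -4.6]
200 
260 [(199, [171, 147, 100]), (200, [147, 128, 109]), (201, [85, 87, 122]), (202, [25, 65, 125]), (203, [20, 63, 126]), (204, [23, 65, 127]), (205, [13, 61, 124]), (206, [18, 68, 135]), (207, [32, 90, 167]), (208, [36, 109, 194]), (209, [37, 114, 200]), (224, [48, 46, 44]), (225, [42, 40, 37]), (226, [43, 43, 40]), (227, [43, 43, 38]), (228, [45, 41, 37]), (229, [64, 55, 28]), (230, [111, 97, 16]), (231, [142, 123, 0]), (232, [150, 130, 0]), (233, [150, 130, 0]), (234, [151, 131, 0]), (235, [153, 133, 0])]
400 
455 
180 201.5 nan wall tool xy mm [ 39.4 -88.6] ctrl [nan nan]
220 201.5 nan wall tool xy mm [ 39.4 -63.5] ctrl [nan nan]
250 201.5 230.5 wall tool xy mm [ 39.4 -44.7] ctrl [ 24.2 -42.6]
275 201.5 229.5 wall tool xy mm [ 39.3 -29. ] ctrl [ 24.8 -27.6]
400 201.5 229.5 wall tool xy mm [39.2 49.7] ctrl [24.7 47.2]
440 206.5 246.5 wall tool xy mm [36.  75.1] ctrl [14.1 72.1]
470 207.5 nan wall tool xy mm [35.3 94.1] ctrl [nan nan]
```

Call:
{"method": "servo_tool", "body": {"rows": [1, 0, 0.001, 0.01, 0, 1, 0, 0, 0.01, 0, 1, 0, 0, 0.008, 0, 1, 0, 0, 0.005, 0, 1, 0, 0, 0.003, 0]}}

```text
time: 14.78
position: [0.5251, 0.1968, 0.061]
tool_rot: [0.603, 0.798, -0.001, -0.001]
ft_force: [0.2, -1.1, -3.5]
grip_width: 0.0136
grip_force: 35.0
```

Call:
{"method": "servo_tool", "body": {"rows": [1, 0, 0, 0.002, 0, 1, 0, 0, 0, 0, 1, 0, 0, 0, 0]}}

```text
time: 15.03
position: [0.5262, 0.197, 0.0606]
tool_rot: [0.603, 0.798, 0.0, 0.0]
ft_force: [0.7, 0.3, -3.8]
grip_width: 0.0137
grip_force: 35.0
```

```bash
python3 - <<'E'
from h import *
o=st()
E
```

```text
t 15.03 pos [0.5262 0.197  0.0606] yaw_y 15.79 tilt z [ 0.  0. -1.] q [ 0.16  0.68  1.72 -0.    0.74 -0.12] w 0.0137 gf 35.0 f [ 0.7  0.3 -3.8]
```

Call:
{"method": "servo_tool", "body": {"rows": [1, 0, 0, 0.001, 0, 1, 0, 0, 0.0005, 0, 1, 0, 0, 0, 0, 1, 0, 0, 0, 0]}}

```text
time: 15.37
position: [0.5264, 0.197, 0.0595]
tool_rot: [0.603, 0.798, 0.0, 0.0]
ft_force: [-0.2, 0.1, -1.7]
grip_width: 0.0135
grip_force: 35.0
```

Call:
{"method": "servo_tool", "body": {"rows": [-0.2, 0, 0, 0, 0, -0.2, 0, 0, 0, 0, -0.2, 0, 0, 0, 0, -0.2, 0, 0, 0, 0, -0.2, 0, 0, 0, 0]}}

```text
time: 15.78
position: [0.5262, 0.197, 0.0592]
tool_rot: [0.603, 0.798, 0.0, 0.0]
ft_force: [0.3, 0.8, 0.2]
grip_width: 0.0388
grip_force: 0.0
```

Call:
{"method": "servo_tool", "body": {"rows": [-0.2, 0, 0, -0.015, 0, -0.2, 0, 0, -0.025, 0, -0.2, 0, 0, -0.03, 0, -0.2, 0, 0, -0.035, 0, -0.2, 0, 0, -0.02, 0]}}

```text
time: 16.2
position: [0.5273, 0.1973, 0.1873]
tool_rot: [0.603, 0.798, 0.002, 0.001]
ft_force: [0.5, 0.6, 0.4]
grip_width: 0.0517
grip_force: 0.0
```

Call:
{"method": "servo_tool", "body": {"rows": [-0.2, 0, 0.02, 0, 0, -0.2, 0, 0.03, 0, 0, -0.2, 0, 0.022, 0, 0, -0.2, 0, 0, 0, 0, -0.2, 0, 0, 0, 0]}}

```text
time: 16.62
position: [0.5958, 0.2166, 0.1837]
tool_rot: [0.603, 0.798, -0.0, -0.0]
ft_force: [-0.4, 0.1, 0.7]
grip_width: 0.0519
grip_force: 0.0
```

```bash
python3 - <<'E'
from h import *
o=st(); w=robot.camera('wrist'); save(w,'k.png')
np.savez('k.npz',**{k:w[k] for k in('pixels','mount','intrinsics','dist')},position=o['position'],tool_rot=o['tool_rot'])
for n in('dock_in','controller_center','controller_handle'):print(n,[(np.round(d['at'],3).tolist(),round(d['score'],2)) for d in robot.place_of(w,n)[:3]])
E
```

```text
t 16.62 pos [0.5958 0.2166 0.1837] yaw_y 15.79 tilt z [-0. -0. -1.] q [ 0.17  0.58  1.45 -0.    1.11 -0.1 ] w 0.0519 gf 0.0 f [-0.4  0.1  0.7]
dock_in []
controller_center [([0.525, 0.193, 0.03], 0.71)]
controller_handle [([0.528, 0.191, 0.078], 0.87), ([0.655, 0.141, 0.003], 0.19)]
```

View pics/k.png

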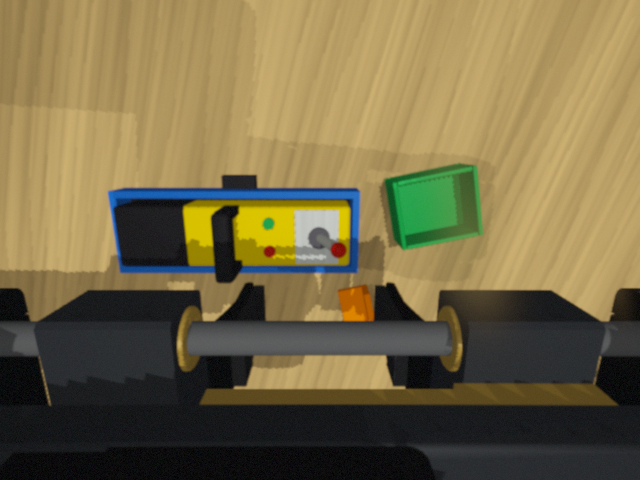

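The controller sits in the dock with the toggle base at (319,237), the ball at (338,250), and the handle clear.

```bash
python3 - <<'E'
from h import *
z=np.load('k.npz'); w={k:z[k] for k in z}; o=w; M=R.from_quat(o['tool_rot']).as_matrix()
for n,uv,zz in(('pivot',[319,237.5],.048),('ball',[338,250],.0855),('boxend top',[349,235],.046),('barL',[214,250],.086),('barR',[230,250],.086)):
    q=plane(w,[uv],zz,o)[0]; print(n,q.round(4),(1e3*M.T@(q-o['position'])).round(1))
E
```

```text
pivot [0.5946 0.2157 0.048 ] [ -0.5  -1.4 135.7]
ball [0.6081 0.2193 0.0855] [-0.7 12.6 98.2]
boxend top [0.6183 0.2241 0.046 ] [  1.1  23.8 137.7]
barL [0.5205 0.1948 0.086 ] [ -0.5 -78.3  97.8]
barR [0.5318 0.198  0.086 ] [ -0.5 -66.6  97.8]
```

Call:
{"method": "servo_tool", "body": {"rows": [-0.2, 0, -0.001, 0.035, 0, -0.2, 0, 0, 0.035, 0, -0.2, 0, 0, 0.025, 0, -0.2, 0, 0, 0.015, 0, -0.2, 0, 0, 0.005, 0]}}

```text
time: 17.23
position: [0.5912, 0.2157, 0.066]
tool_rot: [0.603, 0.798, -0.003, -0.002]
ft_force: [0.5, 0.3, -1.0]
grip_width: 0.0521
grip_force: 0.0
```

Call:
{"method": "servo_tool", "body": {"rows": [-0.2, 0, 0, 0, 0, 0.5, 0, 0, 0, 0, 0.5, 0, 0, 0, 0, 0.5, 0, 0, 0, 0, 0.5, 0, 0, 0, 0], "newtons": 6}}

```text
time: 17.65
position: [0.5966, 0.2168, 0.071]
tool_rot: [0.603, 0.798, 0.002, 0.002]
ft_force: [2.2, 1.8, 1.9]
grip_width: 0.0334
grip_force: 1.4
```

Call:
{"method": "servo_tool", "body": {"rows": [0.69, 0, 0, 0, 0, 0.69, 0, 0, 0, 0, 0.69, 0, 0, 0, 0, 0.69, 0, 0, 0, 0, 0.69, 0, 0, 0, 0]}}

```text
time: 18.07
position: [0.5937, 0.2162, 0.0687]
tool_rot: [0.603, 0.798, -0.0, -0.0]
ft_force: [0.3, 0.6, 0.1]
grip_width: 0.014
grip_force: 0.3
```

```bash
python3 -c "
from h import *
st()"
```

```text
t 18.07 pos [0.5937 0.2162 0.0687] yaw_y 15.79 tilt z [-0.001 -0.    -1.   ] q [ 0.17  0.73  1.53 -0.    0.88 -0.1 ] w 0.014 gf 0.28 f [0.3 0.6 0.1]
```

Call:
{"method": "servo_tool", "body": {"rows": [0.3, 0, 0, 0, 0, 0, 0, 0, 0, 0, -0.2, 0, 0, 0, 0, -0.2, 0, 0, 0, 0, -0.2, 0, 0, 0, 0]}}

```text
time: 18.48
position: [0.5942, 0.2163, 0.0689]
tool_rot: [0.603, 0.798, -0.0, -0.0]
ft_force: [1.0, 0.4, 0.6]
grip_width: 0.04
grip_force: 0.0
```

Call:
{"method": "servo_tool", "body": {"rows": [-0.2, 0, 0, -0.015, 0, -0.2, 0, 0, -0.025, 0, -0.2, 0, 0, -0.03, 0, -0.2, 0, 0, -0.03, 0, -0.2, 0, 0, -0.015, 0]}}

```text
time: 18.9
position: [0.596, 0.2167, 0.1878]
tool_rot: [0.603, 0.798, 0.002, 0.002]
ft_force: [-0.2, 0.1, 0.0]
grip_width: 0.052
grip_force: 0.0
```

Call:
{"method": "servo_tool", "body": {"rows": [-0.2, 0, 0, 0, 0, -0.2, 0, 0, 0, 0, -0.2, 0, 0, 0, 0]}}

```text
time: 19.15
position: [0.5932, 0.2161, 0.1828]
tool_rot: [0.603, 0.798, -0.001, -0.001]
ft_force: [-0.4, 0.3, -0.3]
grip_width: 0.0523
grip_force: 0.0
```

```bash
python3 - <<'E'
from h import *
o=st(); w=robot.camera('wrist'); save(w,'l.png'); h=hsv(w); M=R.from_quat(o['tool_rot']).as_matrix()
for n,z in(('controller_center',0),('controller_handle',0)):print(n,[(np.round(d['at'],3).tolist(),round(d['score'],2)) for d in robot.place_of(w,n)[:3]])
E
```

```text
t 19.15 pos [0.5932 0.2161 0.1828] yaw_y 15.79 tilt z [-0.003 -0.    -1.   ] q [ 0.17  0.58  1.45 -0.    1.11 -0.1 ] w 0.0523 gf 0.0 f [-0.4  0.3 -0.3]
controller_center [([0.526, 0.191, 0.031], 0.96)]
controller_handle [([0.531, 0.192, 0.078], 0.8)]
```

View pics/l.png

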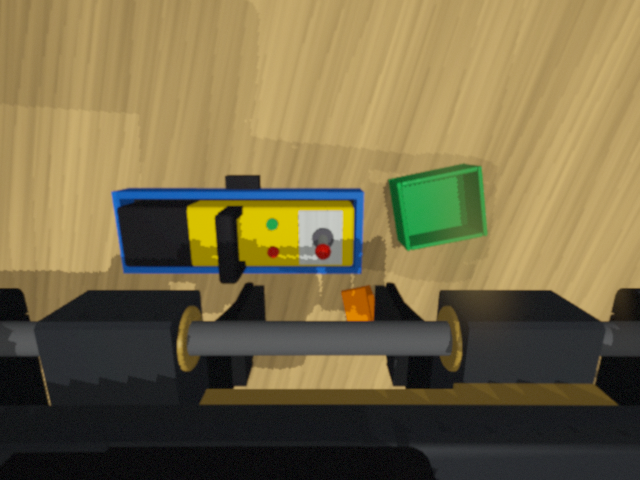

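The ball at (323,251) now stands directly over the toggle base at (323,238), so the toggle is upright. The controller is flat in the dock, and the bracket and green box are where they were.

```bash
python3 -c "
from rig import robot
print(robot.hand_in())"
```

```text
the job is handed in; nothing more can be done
None
```

The controller was pulled clear of the riser and set down, then laid flat in the blue dock by its handle; its toggle was set upright (off) and the job handed in at about 19 s of robot time, with no verdict returned.

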